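# Prop the ingredient bin's lid open

## Robot

A 6-joint arm with a two-finger parallel gripper is mounted at the origin on a cart in front of the work surface, level with it; the furniture and walls round the work are solid. World frame = base frame: x ahead of the robot, y to its left, z up, the work surface at z = 0. Lengths are in m, angles in rad, forces in N, time in s.
With the tool pointing down it reaches from about 0.35 to 0.975 m from the base axis. Payload 4.9 kg.
Tool frame: the origin (TCP) lies between the finger pads; the fingertips stand 17 mm ahead of it and the grasp point (between the pads) lies 2 mm behind it (manip.nose_length is the distance from the TCP to the fingertips, in m); z points along the fingers, y is the line along which they close (so a half turn about z gives the same grasp; the last joint's range is limited). The gripper opens to 85 mm and grips with 20 to 120 N. Pads are 22 mm wide; open, the fingers measure 114 mm over their backs; the gripper's body (76 mm by 85 mm) begins 54 mm behind the grasp point. The pads swing forward as they close: fully open they stand 13 mm farther back than shut.
Start: joints at [1.141, 0.053, 1.613, -0, 1.476, -0.119], TCP at [0.191, 0.595, 0.248] pointing down, gripper open.
Joint ranges: [-3.01, 3.01], [-1.01, 2.22], [0.06, 2.58], [-1.02, 4.17], [0.09, 2.62], [-3.14, 3.14]. Speed limits (rad/s): [2.57, 2.57, 3.14, 3.14, 3.14, 3.14].

## Interface

Orientations are given as a unit quaternion [w, x, y, z].
In Python, from plant import manip gives the robot as it stands. The module is installed in compiled form; this text tells all that it offers.
- The arm moves only by the tool apply_moves, never from a script. Its argument "moves" is a list of rows, each a list of 3 entries, a list of its own where there are three numbers: the turn, a rotation vector about the tool's x, y, z in rad, then the shift along the tool's x, y, z in cm, then the closure, from -1 (fully open) to 1 (shut), so that 0 is half open. A call has 1 to 20 rows; each row is the pose to reach, as a shift and turn from the pose commanded when the call began, along the tool's axes at that moment; what a row does not reach only later rows make up. A row lasts 1/10 s, in which the tool goes at most 50 mm and 8.59 degrees, less where a joint would pass 70% of its speed; a pose out of reach is approached as far as the arm can. A call with a gripper value outside its range is refused whole. The fingers move at their own pace and stop on an object; the grip force is fixed at half the most. Time passes only in rows, so rows that repeat a pose let the fingers close. It gives the time, the measured TCP pose, the force, the opening and the grip force at its end, in the units of the state.
- manip.state(): the state, without advancing time (a new reading comes with each control period).
- manip.grab_frame(name): name is "scene" or "top"; returns a dict with "image" (480x640x3 uint8, red, green, blue), "K" (3x3 intrinsics, pixels), "rvec" (rotation vector, rad) and "tvec" (3), from world to camera coordinates, as OpenCV has them. Camera axes: x right, y down, z forward; pixel columns grow to the right and rows downward; lengths in m; the calibration is good to about 2 mm. A picture is of the moment at which its call begins. There is no depth.
- manip.job_done(): hands the job in; it is judged then, once.
Trained networks look in a picture, given as the dict that the camera call returned (one of the last four; its "shot" number tells which), for a name from the list of things; names that differ only in an ending like _2 or _b are one class to them, and where a whole thing is asked for, a point or a joint stands for the part that bears it (a point fixed in the world has none). Each returns a list of dicts, best first, with "score" (0 to 1); they miss things now and then, are a little off and sometimes report something else, mostly with a low value. They report only what shows in the picture. A call takes as long as a camera call.
- manip.look_for(picture, label): "location" ([x, y, z] in m, in the coordinates of the camera as it stood for that picture, good to about 4 mm: the middle of the surface that is visible of it).
- manip.silhouettes(picture, label): "pixels" (480x640 bool, what is visible of it).
- manip.spot_point(picture, label): "location" ([x, y, z] in m, in the coordinates of the camera as it stood for that picture, good to about 4 mm: a listed point, or the origin of a listed thing).
The state is a dict: "time": time; "joint_pos": joint angles; "joint_vel": joint speeds; "joint_efforts": joint torques, N m; "tool_pos": TCP position; "tool_rot": TCP orientation; "contact_force": force on the tool from outside, world axes, zero at the start; "ft_torque": the same for the moment, N m; "gripper_width": opening from 0.0 (shut) to 1.0 (fully open); "grasp_force": force on a finger pad.
Only numpy, scipy, OpenCV 4.12 (cv2) and the standard library are available. Lean on these libraries where they do the work, as an engineer would, in place of code of your own. Each camera call takes 0.05 s, during which the arm holds its last target. There are 200 camera calls.

## Task

Prop the ingredient bin open for refilling: take the prop rod by its grip sleeve, raise the lid with it, and bring the rod's foot down on the steel strip on the bin's side, sliding it along lightly until it drops fully into the strip's hole and carries the lid. Work gently: do not jam or press the rod hard against the strip (5 N is plenty, 15 N is too much), do not let the lid fall shut again, leave the things nearby where they are, and let go of everything.

Things in the scene. Friction and masses are not known exactly. Their poses are not given: they have to be found in the camera images.
- bin: frosted white ingredient bin, 174 (x) x 226 (y) x 128 (z) mm; stands firm, does not slip. Origin: centre of its underside; x to its back (hinge side), z up; the side towards -y carries the prop rod. Offsets below are mm in this frame. On that side a steel strip stands out from the wall: y -115 to -141, 104 long (along x), 16 thick, flat top at z 60, with one hole in the top.
- strip_start (a point): point at x -30, y -128, z 60: always plain strip top, 10 mm clear either way, in front of the hole. The hole (14 long in x, 15 wide, 9 deep, rubber bottom, centred at y -128) sits elsewhere each time and is not measured: its centre is 18 to 64 mm from this point towards +x. The strip ends 78 mm in front of and 26 mm behind the hole's centre. Slide from here towards +x to meet it.
- bin_lid (a joint): the lid, hinged at the back: 0 shut, growing as it opens (rad), at most 1.83. It weighs about 0.28 kg (varies) on a damped hinge, and falls shut unless held or propped. With the foot standing on the strip's top it reads 0.84 to 0.91, with the foot seated in the hole 0.70 to 0.81 (always at least 0.08 less than just before the drop).
- lid_hinge (a point): on the lid's hinge axis, which runs along the bin's y; this point is at x 84, y -128, z 124.5
- prop_grip (a point): centre of the grey grip sleeve, a cylinder 18 mm in diameter, 40 long, along the bin's y, centred at y -195; it turns freely on a pin that stands out sideways from the prop rod. Pinch it from above, fingers closing along the bin's x. At the start it is at x 69, z 69, the rod lying on a small rest peg from which it simply lifts up. Moving it up and forward (-x) pushes the lid up.
- prop_pivot (a point): where the prop rod (steel, 10 mm diameter, in the plane y -128) is pivoted on the lid's side edge, axis along y; 130 mm from the hinge axis. At x -46, z 122.5 with the lid shut; it moves on a circle about the hinge as the lid opens. The rod points from here down and back, and is nearly upright when on the strip.
- prop_foot (a point): tip of the rod's round foot, 165 mm from the pivot; the sleeve's axis crosses the rod 38 mm before this tip. On the strip's top it is at z 60, seated in the hole at z 51. The lid's weight alone (2 to 3 N) presses the foot down and drops it into the hole if the sleeve is loose enough between the fingers to sink.
- salt_jar: bystander: clear salt jar with a tan lid, 72 mm wide, 78 high; origin at the centre of its underside
- ramekin: bystander: white ramekin, 99 mm wide, 43 high; origin at the centre of its underside
- spice: bystander: spice shaker with a green cap, 46 mm wide, 106 high; origin at the centre of its underside

How it is judged:
On the way, in this order (a step that is already met when the one before it is completed fails the run):
1. the lid is lifted to more than 0.55 rad (value of joint bin_lid above 0.55 rad), for 0.2 s.
2. the rod's foot is down in the strip's hole with the lid up (z of prop_foot in the frame of bin between 0.04 and 0.0555 m and x of prop_foot in the frame of bin between -0.024 and 0.046 m and value of joint bin_lid above 0.6 rad), for 0.2 s.
At the end, for the whole second after the job is handed in: The rod's foot stands in the strip's hole, at least 4.5 mm below the strip's top (tip 40 to 55.5 mm above the bin's underside and -24 to 46 mm along the bin's x), and carries the lid, which stays open at more than 0.6 rad and at rest (all of step 2 and velocity of joint bin_lid between -0.05 and 0.05 rad/s); the robot touches nothing.
It fails at once if the rod is pressed against the bin or its strip with more than 15 N (contact force between prop_rod and bin above 15 N).
It fails at once if the lid falls back (closing faster than 1 rad/s below 0.5 rad) (value of joint bin_lid below 0.5 rad and velocity of joint bin_lid below -1 rad/s).
It fails at once if a bystander is moved more than 30 mm (distance of any of salt_jar, ramekin, spice from where it was at the start of the episode above 0.03 m).
It also fails if it takes over 42 s, if anything falls off the work surface, if the arm or the gripper's body presses on something with over 40 N, if the wrist force passes 120 N, or if a joint passes its speed limit or range.

## Working session

There is one attempt and no reset: what is moved stays moved. The work goes in short steps, Python scripts to look and compute and a tool call to move; the robot and the scene stay as the last step left them, time stands still between calls to the robot, and variables do not carry over. Pictures are saved under pics/ and viewed, at most 10 in all, crops included, and the job is handed in when it is done.

Besides the shell and the picture viewer there is one more tool, called after ">>>" as name(argument=value, ...), one argument or row to a line, values as JSON. apply_moves: Moves the arm, as the interface text tells. Its arguments: {"type":"object","properties":{"moves":{"type":"array"}},"required":["moves"]}

```bash
mkdir -p pics; cat > h.py <<'E'
import numpy as np, cv2
from plant import manip
from scipy.spatial.transform import Rotation as R
def grab(n): return manip.grab_frame(n)
def w(p,loc): return R.from_rotvec(np.ravel(p["rvec"])).inv().apply(np.array(loc)-np.ravel(p["tvec"]))
def px(p,X): return cv2.projectPoints(np.array(X,float).reshape(-1,3),np.array(p["rvec"]),np.array(p["tvec"]),np.array(p["K"]),None)[0][:,0]
def pt(p,l,f="spot_point"): return [(np.round(w(p,d["location"]),4).tolist(),round(d["score"],2)) for d in getattr(manip,f)(p,l)[:2]]
E
python3 - <<'E'
from h import *
np.set_printoptions(precision=4,suppress=True)
s=manip.state();print(s["time"],s["tool_pos"],s["tool_rot"],s["contact_force"])
ims=[]
for n in("scene","top"):
    p=grab(n);ims.append(p["image"])
    cv2.imwrite(f"pics/{n}0.png",p["image"][:,:,::-1])
    for l in["bin","strip_start","lid_hinge","prop_grip","prop_pivot","prop_foot","salt_jar","ramekin","spice"]: print(n,l,pt(p,l))
E
```

```text
0.0 [0.1909 0.5945 0.2471] [-0.0003  0.1548  0.9879 -0.001 ] [ 0.6996 -1.0602 -0.5835]
scene bin [([0.4757, 0.1467, 0.0011], 0.72), ([0.4054, -0.3951, -0.0043], 0.32)]
scene strip_start [([0.4572, 0.0225, 0.0632], 0.58)]
scene lid_hinge [([0.5691, 0.0364, 0.1256], 0.59)]
scene prop_grip [([0.5662, -0.0371, 0.0669], 0.61), ([0.4566, 0.0233, 0.0599], 0.6)]
scene prop_pivot [([0.4412, 0.0162, 0.1203], 0.59)]
scene prop_foot [([0.5834, 0.0385, 0.0498], 0.75), ([0.6491, -0.3644, 0.0039], 0.38)]
scene salt_jar [([0.6482, -0.3628, 0.0002], 0.56)]
scene ramekin [([0.4067, -0.3953, -0.0022], 0.93)]
scene spice [([0.7408, 0.1254, 0.0015], 0.74)]
top bin [([0.4701, 0.1509, -0.0031], 0.66)]
top strip_start [([0.4579, 0.0226, 0.0634], 0.96)]
top lid_hinge [([0.567, 0.0345, 0.1244], 0.86)]
top prop_grip [([0.5616, -0.0357, 0.0677], 0.58)]
top prop_pivot [([0.4391, 0.0203, 0.1271], 0.75)]
top prop_foot [([0.5892, 0.0414, 0.047], 0.79)]
top salt_jar [([0.6447, -0.364, -0.0008], 0.71), ([0.739, 0.1254, 0.0014], 0.47)]
top ramekin [([0.4703, 0.1471, -0.0032], 0.66), ([0.4031, -0.3889, -0.0036], 0.61)]
top spice [([0.7391, 0.1262, 0.0041], 0.93)]
```

```bash
cat > fit.py <<'E'
from h import *
from scipy.optimize import least_squares
L={"bin":(0,0,0),"strip_start":(-30,-128,60),"lid_hinge":(84,-128,124.5),"prop_grip":(69,-195,69),"prop_pivot":(-46,-128,122.5),"prop_foot":(103.3,-128,53)}
L={k:np.array(v)/1000 for k,v in L.items()}
def T(q,P):
    c,s=np.cos(q[2]),np.sin(q[2]);return np.asarray(P)@np.array([[c,s,0],[-s,c,0],[0,0,1]])+[q[0],q[1],0]
E
python3 - <<'E'
from fit import *
A,B=[],[]
for n in("scene","top","scene","top"):
    p=grab(n)
    for l in L:
        d=pt(p,l)
        if d: A.append(L[l]);B.append(d[0][0])
A=np.array(A);B=np.array(B)
r=least_squares(lambda q:np.ravel(T(q,A)-B),[.47,.15,0],loss="soft_l1",f_scale=.003)
q=r.x;print(q.round(4));print((1000*(T(q,A)-B)).round(1))
np.save("q.npy",q)
print(T(q,[L["prop_grip"]]))
for n in("scene","top"):
    p=grab(n);im=p["image"][:,:,::-1].copy()
    ends=np.array([(x,y,z) for x in(-.087,.087) for y in(-.113,.113) for z in(0,.128)])
    for a in px(p,T(q,ends)): cv2.circle(im,(int(a[0]),int(a[1])),2,(0,0,255),-1)
    for a in px(p,T(q,np.array(list(L.values())))): cv2.circle(im,(int(a[0]),int(a[1])),2,(0,255,0),-1)
    cv2.imwrite(f"pics/{n}1.png",im)
E
```

```text
[0.4705 0.1517 0.1221]
[[-2.9  3.6 -4.8]
 [-1.9 -1.8 -0.4]
 [-0.6  3.8  1. ]
 [-1.9  0.8 -0.9]
 [-2.5  1.   6. ]
 [ 1.7 -0.5 -0.1]
 [-1.1  2.9  3.6]
 [-1.  -0.2 -3.3]
 [ 5.7 -0.2 -0.1]
 [ 1.7  0.8  1.2]
 [ 1.6 -0.8 -3.1]
 [ 1.4 -3.3  3.4]
 [-2.1 -1.8 -3.9]
 [-0.3 -1.8  2.1]
 [-1.5  3.8  2.1]
 [-0.1  2.3  0.2]
 [ 4.5 -1.9  4.5]
 [ 1.7  0.9  3.8]
 [-0.5  0.1 -3.2]
 [ 2.5 -0.4  5.7]
 [ 0.8  0.7  2.4]
 [ 0.7 -2.9 -2.2]
 [-2.  -3.7  4.3]]
[[ 0.56269251 -0.0334922   0.069     ]]
```

View pics/scene1.png

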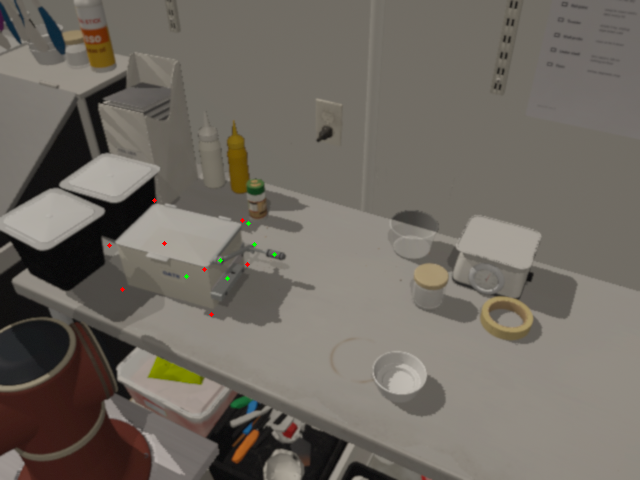

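View pics/top1.png

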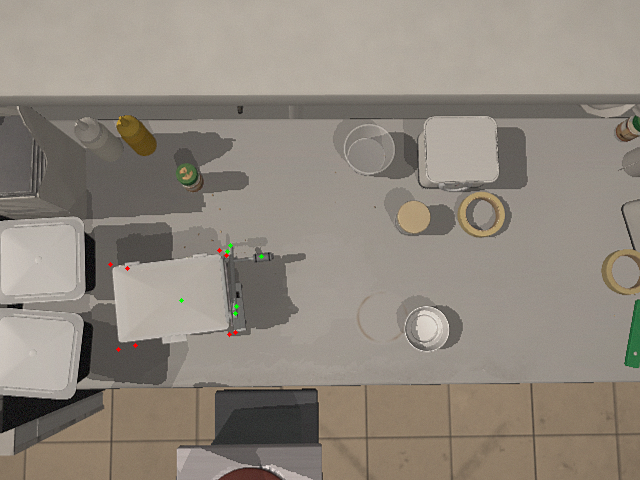

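```bash
python3 - <<'E'
from fit import *
q=np.load("q.npy")
p=grab("top");im=p["image"][:,:,::-1]
a=cv2.resize(im[240:345,200:280],None,fx=5.6,fy=5.6,interpolation=cv2.INTER_CUBIC)
p2=grab("scene");im2=p2["image"][:,:,::-1]
b=cv2.resize(im2[225:310,190:245+20],None,fx=6.9,fy=6.9,interpolation=cv2.INTER_CUBIC)[:588,:340]
cv2.imwrite("pics/z.png",np.hstack([a[:588],cv2.copyMakeBorder(b,0,588-b.shape[0],0,0,cv2.BORDER_CONSTANT)]))
for x in range(-40,61,10):
    X=T(q,[[x/1000,-.128,.06]]);print(x,px(p,X).round(1)[0],px(p2,X).round(1)[0])
c,s=np.cos(q[2]),np.sin(q[2]); print(c,s)
E
```

```text
-40 [237.5 310.7] [225.4 281.5]
-30 [237.  306.1] [227.5 278.5]
-20 [236.4 301.5] [229.7 275.5]
-10 [235.9 296.9] [231.8 272.6]
0 [235.3 292.3] [233.9 269.7]
10 [234.8 287.7] [236.  266.8]
20 [234.2 283.1] [238. 264.]
30 [233.7 278.5] [240.1 261.2]
40 [233.2 274. ] [242.1 258.5]
50 [232.6 269.4] [244.1 255.7]
60 [232.1 264.8] [246. 253.]
0.9925546618359485 0.12180001341430916
```

View pics/z.png

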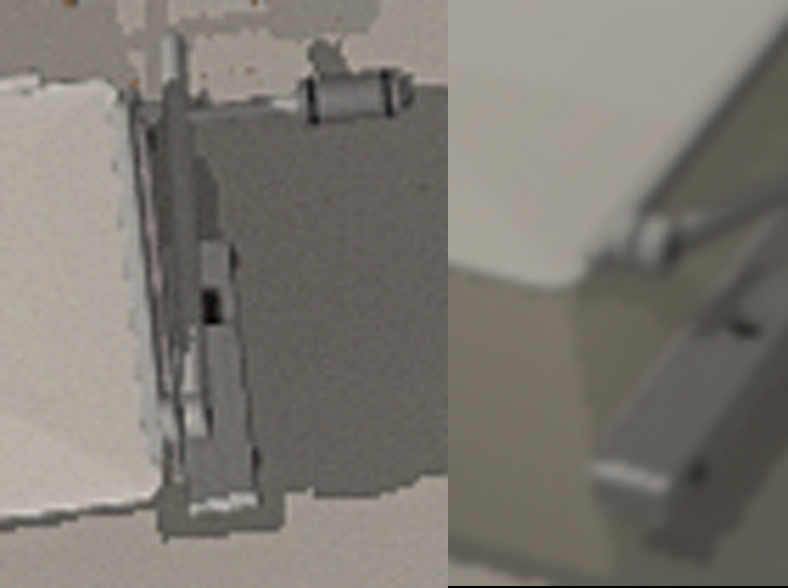

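```bash
cat > kin.py <<'E'
from fit import *
from scipy.optimize import fsolve
H=np.array([84,124.5])
def P(t): return H+130*np.array([-np.cos(t-.01538),np.sin(t-.01538)])
def fromG(G,t0):
    t=fsolve(lambda t:np.linalg.norm(P(t[0])-G)-127,[t0])[0]
    p=P(t);return t,p+(np.array(G)-p)*165/127
def fromF(F,t0):
    t=fsolve(lambda t:np.linalg.norm(P(t[0])-F)-165,[t0])[0]
    p=P(t);return t,p+(np.array(F)-p)*127/165
E
python3 - <<'E'
from kin import *
q=np.load("q.npy");s=manip.state();w_,x,y,z=s["tool_rot"]
Rt=R.from_quat([x,y,z,w_]);np.set_printoptions(precision=3,suppress=True)
c,sn=np.cos(q[2]),np.sin(q[2])
M=np.array([[sn,c,0],[-c,sn,0],[0,0,-1]])  # cols: tool x=(s,-c), y=(c,s), z=-1
print(np.linalg.det(M),"turn",(Rt.inv()*R.from_matrix(M)).as_rotvec())
g=T(q,[L["prop_grip"]])[0]
print("d",100*Rt.inv().apply(np.array([g[0],g[1],.17])-s["tool_pos"]))
print(fromG([69,69],0))
for xf in(-30,-28,-4): 
  for zf in (66,62,60,51): print(xf,zf,fromF([xf,zf],.85))
t=0;G0=np.array([69,69.]);t1,G1=fromF([-28,75],.85)
for k in np.linspace(0,1,11):
    G=G0+(G1-G0)*k+np.array([0,25])*np.sin(np.pi*k); t,F=fromG(G,t+.08); print(G,t,F)
E
```

```text
Traceback (most recent call last):
  File "scipy/spatial/transform/_rotation.pyx", line 1143, in scipy.spatial.transform._rotation.Rotation.from_matrix
ValueError: Non-positive determinant (left-handed or null coordinate frame) in rotation matrix 0: [[ 0.122  0.993  0.   ]
 [-0.993  0.122  0.   ]
 [ 0.     0.    -1.   ]].
```

```bash
python3 - <<'E'
from kin import *
q=np.load("q.npy");s=manip.state();w_,x,y,z=s["tool_rot"]
Rt=R.from_quat([x,y,z,w_]);np.set_printoptions(precision=3,suppress=True)
c,sn=np.cos(q[2]),np.sin(q[2])
M=np.array([[-sn,c,0],[c,sn,0],[0,0,-1]])
print("turn",(Rt.inv()*R.from_matrix(M)).as_rotvec())
g=T(q,[L["prop_grip"]])[0]
print("d",100*Rt.inv().apply(np.array([g[0],g[1],.17])-s["tool_pos"]))
print(fromG([69,69],0))
for xf in(-30,-28,-4): 
  for zf in (66,62,60,51): print(xf,zf,*fromF([xf,zf],.85))
t=0;G0=np.array([69,69.]);t1,G1=fromF([-28,75],.85)
for k in np.linspace(0,1,11):
    G=G0+(G1-G0)*k+np.array([0,25])*np.sin(np.pi*k); t,F=fromG(G,t+.08); print(G,t,F)
E
```

```text
turn [ 0.    -0.     1.138]
d [-54.6   -48.482   7.827]
(np.float64(0.0031453298177942816), array([103.407,  52.87 ]))
-30 66 0.928123129378237 [-22.056 103.16 ]
-30 62 0.8888515554869697 [-22.972  99.344]
-30 60 0.8693284231665995 [-23.416  97.425]
-30 51 0.7825402117727804 [-25.298  88.708]
-28 66 0.9322642766918895 [-20.418 103.236]
-28 62 0.8924547453583916 [-21.349  99.413]
-28 60 0.8726743195736734 [-21.801  97.491]
-28 51 0.7848258230558767 [-23.711  88.757]
-4 66 0.9688617746020743 [ -1.064 103.886]
-4 62 0.9213784243344606 [-2.203 99.957]
-4 60 0.8979743827397443 [-2.749 97.979]
-4 51 0.7955411375161274 [-5.014 88.986]
[69. 69.] 0.0031453298177942196 [103.407  52.87 ]
[60.281 80.997] 0.26144002522813037 [90.909 58.505]
[51.561 92.237] 0.5603284656113264 [75.119 62.42 ]
[ 42.842 102.039] 0.8405710577644774 [56.915 66.742]
[ 34.122 109.862] 1.0408153440158128 [39.376 72.226]
[ 25.403 115.357] 1.1495669729124849 [24.319 77.372]
[ 16.684 118.404] 1.1871471030671334 [11.654 80.739]
[  7.964 119.125] 1.1770911723756767 [ 0.686 81.828]
[ -0.755 117.865] 1.137789411879762 [-9.253 80.827]
[ -9.475 115.167] 1.0829090180786316 [-18.684  78.3  ]
[-18.194 111.713] 1.0228341461756305 [-28.  75.]
```

>>> apply_moves(
  moves=[
    [[0,0,0],[0,0,-5],-1],
    [[0,0,0.14],[-4,-3.5,-5],-1],
    [[0,0,0.28],[-8,-7,-5],-1],
    [[0,0,0.42],[-11.5,-10,-5],-1],
    [[0,0,0.56],[-15,-13.5,-5],-1],
    [[0,0,0.7],[-18.5,-16.5,-5],-1],
    [[0,0,0.84],[-22,-19.5,-5],-1],
    [[0,0,0.98],[-25.5,-22.5,-5],-1],
    [[0,0,1.138],[-29,-25.7,-5],-1],
    [[0,0,1.138],[-32.6,-29,-5],-1],
    [[0,0,1.138],[-36,-32,-5],-1],
    [[0,0,1.138],[-39.5,-35,-4],-1],
    [[0,0,1.138],[-43,-38,-3],-1],
    [[0,0,1.138],[-46.5,-41.2,-1],-1],
    [[0,0,1.138],[-50,-44.4,2],-1],
    [[0,0,1.138],[-54.6,-48.5,4],-1],
    [[0,0,1.138],[-54.6,-48.5,7.8],-1],
    [[0,0,1.138],[-54.6,-48.5,7.8],-1],
    [[0,0,1.138],[-54.6,-48.5,7.8],-1],
  ],
)

```text
time: 4.5
tool_pos: [0.5619, -0.0337, 0.1693]
tool_rot: [-0.001, 0.663, 0.749, -0.001]
contact_force: [0.2, -0.1, 0.5]
gripper_width: 0.999
grasp_force: 0.0
```

```bash
cat > st.py <<'E'
from kin import *
np.set_printoptions(precision=3,suppress=True)
def binpos(v):
    q=np.load("q.npy");c,s=np.cos(q[2]),np.sin(q[2]);d=np.array(v)-[q[0],q[1],0]
    return 1000*np.array([c*d[0]+s*d[1],-s*d[0]+c*d[1],d[2]])
def st():
    s=manip.state();w_,x,y,z=s["tool_rot"]
    print("t",s["time"],"TCPbin",binpos(s["tool_pos"]),"Rz",R.from_quat([x,y,z,w_]).as_matrix().round(3).tolist(),"F",s["contact_force"],"w",85*s["gripper_width"],"gf",s["grasp_force"])
def pts(*ls):
    for n in("scene","top"):
        p=grab(n)
        for l in ls: print(n,l,[(binpos(a),b) for a,b in pt(p,l)])
E
python3 -c "
from st import *
st();pts('prop_grip','prop_foot','prop_pivot')"
```

```text
t 4.5 TCPbin [  68.225 -195.124  169.264] Rz [[-0.121, 0.993, -0.003], [0.993, 0.121, 0.001], [0.001, -0.003, -1.0]] F [ 0.172 -0.122  0.518] w 84.87955443123703 gf 0.0
scene prop_grip [(array([  69.008, -195.815,   68.6  ]), 0.78)]
scene prop_foot [(array([ 102.059, -127.633,   52.   ]), 0.69)]
scene prop_pivot []
top prop_grip []
top prop_foot []
top prop_pivot []
```

>>> apply_moves(
  moves=[
    [[0,0,0],[0,0.1,4],-1],
    [[0,0,0],[0,0.1,7],-1],
    [[0,0,0],[0,0.1,9],-1],
    [[0,0,0],[0,0.1,10.7],-1],
    [[0,0,0],[0,0.1,10.7],-0.5],
    [[0,0,0],[0,0.1,10.7],0],
    [[0,0,0],[0,0.1,10.7],0.4],
    [[0,0,0],[0,0.1,10.7],0.7],
    [[0,0,0],[0,0.1,10.7],1],
    [[0,0,0],[0,0.1,10.7],1],
    [[0,0,0],[0,0.1,10.7],1],
  ],
)

```text
time: 6.0
tool_pos: [0.5635, -0.0338, 0.0634]
tool_rot: [0.0, 0.663, 0.749, -0.0]
contact_force: [-0.8, -1.6, 0.2]
gripper_width: 0.193
grasp_force: 58.4
```

```bash
python3 -c "
from st import *
st();pts('prop_grip','prop_foot')
p=grab('scene');cv2.imwrite('pics/g.png',cv2.resize(p['image'][160:340,120:360,::-1],None,fx=3,fy=3))"
```

```text
t 6.0 TCPbin [  69.736 -195.394   63.351] Rz [[-0.122, 0.993, -0.0], [0.993, 0.122, -0.0], [-0.0, -0.0, -1.0]] F [-0.752 -1.567  0.201] w 16.368909114956967 gf 58.379804491996765
scene prop_grip [(array([  72.59 , -194.542,   71.7  ]), 0.54)]
scene prop_foot [(array([ 101.242, -128.54 ,   53.2  ]), 0.57)]
top prop_grip []
top prop_foot []
```

View pics/g.png

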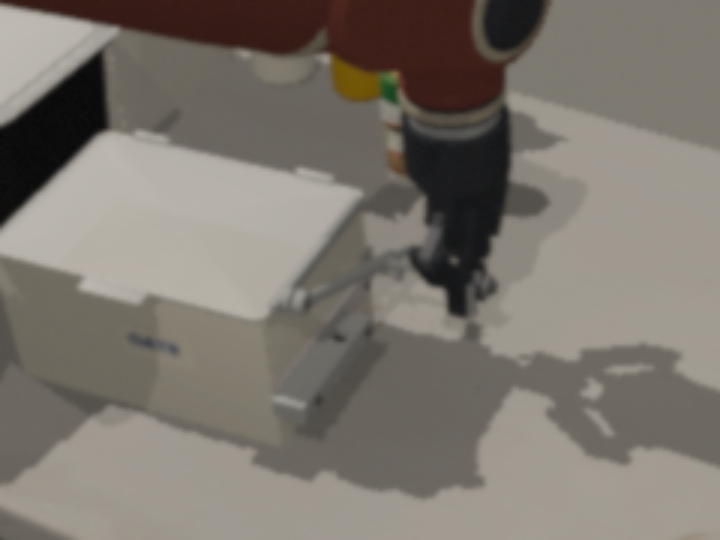

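>>> apply_moves(
  moves=[
    [[0,0,0],[0,-0.44,-0.6],1],
    [[0,0,0],[0,-0.87,-1.2],1],
    [[0,0,0],[0,-1.3,-1.76],1],
    [[0,0,0],[0,-1.74,-2.32],1],
    [[0,0,0],[0,-2.2,-2.8],1],
    [[0,0,0],[0,-2.62,-3.3],1],
    [[0,0,0],[0,-3.05,-3.7],1],
    [[0,0,0],[0,-3.5,-4.1],1],
    [[0,0,0],[0,-3.9,-4.4],1],
    [[0,0,0],[0,-4.36,-4.64],1],
    [[0,0,0],[0,-4.8,-4.8],1],
    [[0,0,0],[0,-5.23,-4.94],1],
    [[0,0,0],[0,-5.7,-5],1],
    [[0,0,0],[0,-6.1,-5],1],
    [[0,0,0],[0,-6.55,-4.95],1],
    [[0,0,0],[0,-7,-4.9],1],
    [[0,0,0],[0,-7.4,-4.75],1],
    [[0,0,0],[0,-7.85,-4.62],1],
    [[0,0,0],[0,-8.3,-4.45],1],
    [[0,0,0],[0,-8.7,-4.3],1],
  ],
)

```text
time: 8.35
tool_pos: [0.4767, -0.0439, 0.1059]
tool_rot: [-0.0, 0.663, 0.749, 0.0]
contact_force: [-0.9, 2.6, -1.6]
gripper_width: 0.194
grasp_force: 59.1
```

```bash
python3 -c "
from st import *
st();pts('prop_grip','prop_foot','prop_pivot','strip_start')
p=grab('scene');cv2.imwrite('pics/l.png',cv2.resize(p['image'][130:340,120:360,::-1],None,fx=2.8,fy=2.8))"
```

```text
t 8.35 TCPbin [ -17.655 -194.89   105.915] Rz [[-0.122, 0.993, -0.001], [0.993, 0.122, 0.001], [0.001, -0.001, -1.0]] F [-0.909  2.57  -1.582] w 16.501497088286506 gf 59.11852955818176
scene prop_grip [(array([ -15.471, -196.228,  113.3  ]), 0.7), (array([  18.819, -127.795,  236.6  ]), 0.69)]
scene prop_foot [(array([ -30.881, -128.044,   77.8  ]), 0.84)]
scene prop_pivot [(array([  18.799, -129.606,  233.8  ]), 0.66)]
scene strip_start [(array([ -27.761, -125.606,   61.4  ]), 0.79), (array([ 113.343, -534.033,    4.2  ]), 0.46)]
top prop_grip []
top prop_foot []
top prop_pivot []
top strip_start [(array([ -28.474, -128.138,   61.5  ]), 0.72)]
```

View pics/l.png

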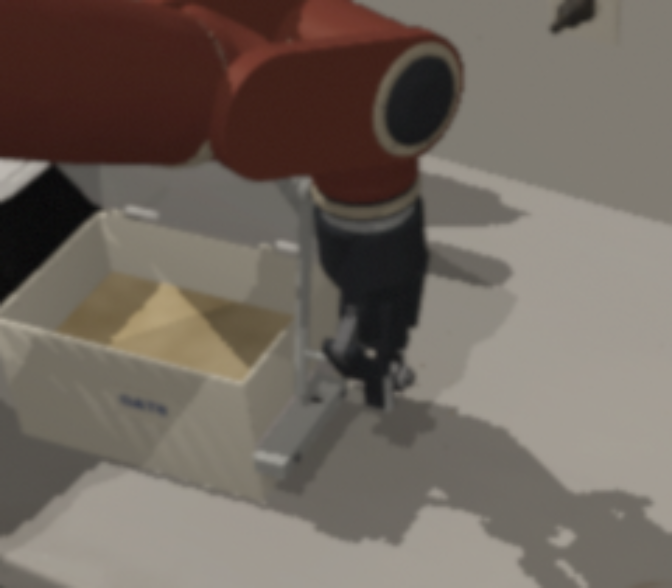

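>>> apply_moves(
  moves=[
    [[0,0,0],[0,-0.08,0.3],1],
    [[0,0,0],[0,-0.15,0.6],1],
    [[0,0,0],[0,-0.2,0.8],1],
    [[0,0,0],[0,-0.25,1.0],1],
    [[0,0,0],[0,-0.28,1.1],1],
    [[0,0,0],[0,-0.3,1.17],1],
    [[0,0,0],[0,-0.3,1.17],1],
  ],
)

```text
time: 9.6
tool_pos: [0.4742, -0.0443, 0.0944]
tool_rot: [-0.0, 0.663, 0.749, 0.0]
contact_force: [-1.2, 5.7, -2.2]
gripper_width: 0.188
grasp_force: 59.1
```

```bash
python3 -c "
from st import *
st();pts('prop_foot','prop_pivot','prop_grip')"
```

```text
t 9.6 TCPbin [ -20.16  -194.959   94.39 ] Rz [[-0.122, 0.993, -0.0], [0.993, 0.122, 0.001], [0.001, -0.0, -1.0]] F [-1.161  5.73  -2.193] w 15.978557335201293 gf 59.090176820755005
scene prop_foot [(array([ -29.15 , -125.435,   63.5  ]), 0.59)]
scene prop_pivot [(array([   4.908, -130.32 ,  225.8  ]), 0.96)]
scene prop_grip [(array([ -18.299, -196.284,   98.5  ]), 0.9)]
top prop_foot [(array([266.399, -58.535,   4.9  ]), 0.34)]
top prop_pivot [(array([  78.233, -128.034,  125.4  ]), 0.53)]
top prop_grip []
```

>>> apply_moves(
  moves=[
    [[0,0,0],[0,0,0],0.62],
    [[0,0,0],[0,0,0],0.58],
    [[0,0,0],[0,0,0],0.54],
    [[0,0,0],[0,0,0],0.52],
    [[0,0,0],[0,0,0],0.5],
    [[0,0,0],[0,0,0],0.5],
    [[0,0,0],[0,0,0],0.5],
  ],
)

```text
time: 10.7
tool_pos: [0.4745, -0.0447, 0.0948]
tool_rot: [0.0, 0.663, 0.749, -0.0]
contact_force: [0.5, 0.3, -0.7]
gripper_width: 0.249
grasp_force: 0.0
```

```bash
python3 -c "
from st import *
st();pts('prop_foot','prop_pivot','prop_grip')"
```

```text
t 10.7 TCPbin [ -19.932 -195.405   94.807] Rz [[-0.122, 0.993, 0.0], [0.993, 0.122, -0.0], [-0.0, 0.0, -1.0]] F [ 0.52   0.288 -0.673] w 21.13484808874224 gf 0.0
scene prop_foot [(array([ -29.051, -125.447,   58.7  ]), 0.68)]
scene prop_pivot [(array([   1.191, -131.879,  223.7  ]), 0.55)]
scene prop_grip [(array([ -15.208, -197.369,   92.8  ]), 0.86)]
top prop_foot []
top prop_pivot []
top prop_grip []
```

>>> apply_moves(
  moves=[
    [[0,0,0],[0,0.1,0],0.5],
    [[0,0,0],[0,0.2,0],0.5],
    [[0,0,0],[0,0.3,0],0.5],
    [[0,0,0],[0,0.4,0],0.5],
    [[0,0,0],[0,0.5,0],0.5],
    [[0,0,0],[0,0.6,0],0.5],
    [[0,0,0],[0,0.7,0],0.5],
    [[0,0,0],[0,0.8,0],0.5],
    [[0,0,0],[0,0.9,0],0.5],
    [[0,0,0],[0,1.0,0],0.5],
    [[0,0,0],[0,1.1,0],0.5],
    [[0,0,0],[0,1.2,0],0.5],
    [[0,0,0],[0,1.2,0],0.5],
  ],
)

```text
time: 12.4
tool_pos: [0.4869, -0.043, 0.0949]
tool_rot: [0.001, 0.663, 0.749, 0.001]
contact_force: [0.7, -0.6, 0.6]
gripper_width: 0.247
grasp_force: 0.0
```

```bash
python3 -c "
from st import *
st();pts('prop_foot','prop_pivot','prop_grip')"
```

```text
t 12.4 TCPbin [  -7.395 -195.191   94.911] Rz [[-0.122, 0.993, 0.002], [0.993, 0.122, 0.0], [0.0, 0.002, -1.0]] F [ 0.721 -0.566  0.597] w 20.983967099477102 gf 0.041881733341142535
scene prop_foot [(array([ -11.989, -128.448,   59.5  ]), 0.77)]
scene prop_pivot [(array([   2.324, -128.391,  225.9  ]), 0.59)]
scene prop_grip [(array([  -8.431, -193.868,   96.3  ]), 0.57)]
top prop_foot []
top prop_pivot []
top prop_grip []
```

>>> apply_moves(
  moves=[
    [[0,0,0],[0,0.07,0],0.5],
    [[0,0,0],[0,0.14,0],0.5],
    [[0,0,0],[0,0.21,0],0.5],
    [[0,0,0],[0,0.28,0],0.5],
    [[0,0,0],[0,0.35,0],0.5],
    [[0,0,0],[0,0.42,0],0.5],
    [[0,0,0],[0,0.5,0],0.5],
    [[0,0,0],[0,0.5,0],0.5],
    [[0,0,0],[0,0.5,0],0.5],
  ],
)

```text
time: 13.7
tool_pos: [0.4912, -0.0424, 0.0946]
tool_rot: [-0.0, 0.663, 0.749, 0.0]
contact_force: [-0.5, -0.0, 0.1]
gripper_width: 0.253
grasp_force: 0.0
```

```bash
python3 -c "
from st import *
st();pts('prop_foot','prop_pivot','prop_grip')"
```

```text
t 13.7 TCPbin [  -3.055 -195.174   94.596] Rz [[-0.122, 0.993, 0.0], [0.993, 0.122, 0.0], [0.0, 0.0, -1.0]] F [-0.543 -0.04   0.134] w 21.47629708134532 gf 0.0
scene prop_foot [(array([  -6.082, -124.639,   49.4  ]), 0.55)]
scene prop_pivot [(array([  -9.221, -129.694,  217.3  ]), 0.9)]
scene prop_grip [(array([  -1.131, -196.779,   88.4  ]), 0.57)]
top prop_foot []
top prop_pivot []
top prop_grip []
```

```bash
python3 -c "
from st import *
for i in range(3):
    p=grab('scene')
    for l in('prop_foot','prop_pivot'): print(l,[(binpos(a),b) for a,b in pt(p,l)[:1]])
print(P(.7955),P(.85),P(.89))"
```

```text
prop_foot [(array([  -3.414, -125.067,   49.   ]), 0.79)]
prop_pivot [(array([  -6.884, -131.996,  214.5  ]), 0.68)]
prop_foot [(array([  -6.527, -124.987,   49.1  ]), 0.8)]
prop_pivot [(array([  -7.664, -126.863,  212.9  ]), 0.81)]
prop_foot [(array([  -6.522, -121.663,   50.4  ]), 0.6)]
prop_pivot [(array([  -9.788, -131.035,  211.2  ]), 0.7)]
[ -8.408 215.937] [ -3.29  220.835] [  0.632 224.249]
```

>>> apply_moves(
  moves=[
    [[0,0,0],[0,0,0],0.4],
    [[0,0,0],[0,0,0],0.3],
    [[0,0,0],[0,0,0],0.2],
    [[0,0,0],[0,0,0],0.1],
    [[0,0,0],[0,0,0],0.1],
    [[0,0,0],[0,0,0],0.1],
    [[0,0,0],[0,0,0],0.1],
  ],
)

```text
time: 15.25
tool_pos: [0.4912, -0.0425, 0.0946]
tool_rot: [-0.0, 0.663, 0.749, -0.0]
contact_force: [-0.2, -0.2, 0.3]
gripper_width: 0.448
grasp_force: 0.0
```

```bash
python3 -c "
from st import *
st();pts('prop_foot','prop_pivot','prop_grip')"
```

```text
t 15.25 TCPbin [  -3.081 -195.206   94.612] Rz [[-0.122, 0.993, -0.0], [0.993, 0.122, -0.0], [-0.0, -0.0, -1.0]] F [-0.239 -0.243  0.343] w 38.05374178405038 gf 0.0
scene prop_foot [(array([ 113.133, -534.108,    2.9  ]), 0.57), (array([  -5.347, -126.039,   48.7  ]), 0.56)]
scene prop_pivot [(array([  -5.513, -129.041,  212.5  ]), 0.7)]
scene prop_grip [(array([  -2.531, -197.514,   89.3  ]), 0.58)]
top prop_foot []
top prop_pivot []
top prop_grip [(array([ -31.2  , -124.075,   59.1  ]), 0.67)]
```

Seated and standing free; the hand withdraws straight up, with a slight shift away from the bin.

>>> apply_moves(
  moves=[
    [[0,0,0],[0,0,-1],0.1],
    [[0,0,0],[0,0,-2],0.1],
    [[0,0,0],[0,0,-3.5],0.1],
    [[0,0,0],[-1,0,-6],0.1],
    [[0,0,0],[-4,0,-8],0.1],
    [[0,0,0],[-8,0,-10],0.1],
    [[0,0,0],[-12,0,-11],0.1],
    [[0,0,0],[-16,0,-12],0.1],
    [[0,0,0],[-16,0,-12],0.1],
    [[0,0,0],[-16,0,-12],0.1],
  ],
)

```text
time: 16.65
tool_pos: [0.5109, -0.202, 0.2161]
tool_rot: [0.001, 0.663, 0.748, 0.0]
contact_force: [-0.7, -0.6, 0.7]
gripper_width: 0.448
grasp_force: 0.0
```

```bash
python3 -c "
from st import *
st();pts('prop_foot','prop_pivot','prop_grip')
p=grab('scene');cv2.imwrite('pics/e.png',cv2.resize(p['image'][130:340,120:360,::-1],None,fx=2.8,fy=2.8))"
```

```text
t 16.65 TCPbin [  -2.919 -355.907  216.076] Rz [[-0.12, 0.993, 0.002], [0.993, 0.12, -0.0], [-0.001, 0.001, -1.0]] F [-0.731 -0.588  0.7  ] w 38.06883223338445 gf 0.0
scene prop_foot [(array([  -4.816, -124.996,   48.8  ]), 0.56)]
scene prop_pivot [(array([  -6.84, -129.18,  213.7 ]), 0.56)]
scene prop_grip [(array([  -3.031, -195.841,   87.7  ]), 0.81), (array([266.178, -59.515,   3.8  ]), 0.52)]
top prop_foot []
top prop_pivot [(array([  -8.779, -127.734,  219.6  ]), 0.77)]
top prop_grip [(array([  -5.469, -192.72 ,   89.1  ]), 0.77), (array([-133.114, -528.473,   -3.1  ]), 0.71)]
```

View pics/e.png

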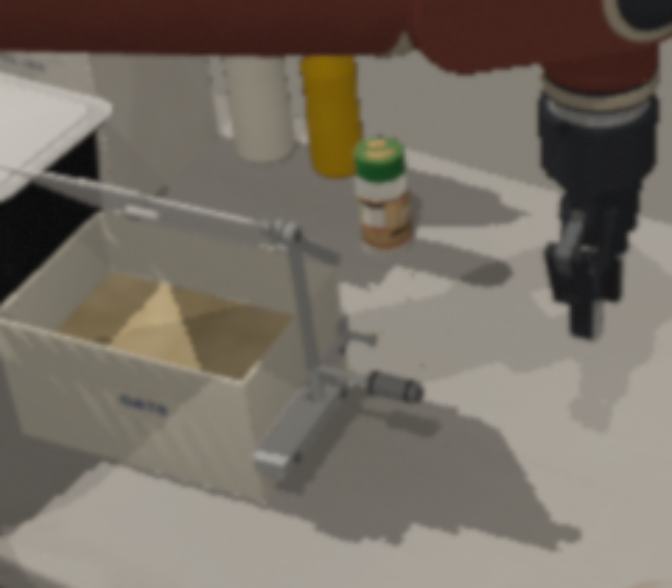

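The crop shows the lid held open by the upright rod, with its foot in the strip's hole at about (318,395). The gripper is well clear at about (585,270).

```bash
python3 -c "
from plant import manip
print(manip.job_done())"
```

```text
the job is handed in; nothing more can be done
None
```

The bin lid is propped open: the rod's foot sits in the strip's hole (camera reads its tip at about z 49 mm), the hand touches nothing, and the job is handed in at about 17 s with no verdict returned.

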